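# Centre the ring stand on its plinth

### The arm

A 7-joint arm with a two-finger parallel gripper is mounted at the origin on the work surface. World frame = base frame: x ahead of the robot, y to its left, z up, the work surface at z = 0. Lengths are in m, angles in rad, forces in N, time in s.
With the tool pointing down it reaches from about 0.4 to 0.85 m from the base axis. Payload 6.9 kg.
Tool frame: the origin (TCP) lies at the very end of the fingers, on their centre line; the grasp point (between the pads) lies behind it (manip.grip_depth is the z of the grasp point in the tool frame, in m); z points along the fingers, y is the direction in which the jaws open and shut (so a half turn about z gives the same grasp; the last joint's range is limited). The gripper opens to 85 mm and grips with 20 to 120 N. Pads are 22 mm wide; open, the fingers measure 114 mm over their backs; the gripper's body (76 mm by 85 mm) begins 54 mm behind the grasp point. The pads swing forward as they close: fully open they stand 13 mm farther back than shut.
Start: joints at [-1.054, 0.507, -0.238, 1.5, 0.126, 1.149, -0.155], TCP at [0.25, 0.573, 0.206] pointing down, gripper open.
Joint ranges: [-3.08, 3.08], [-0.24, 2.05], [-1.43, 1.35], [0, 2.5], [-1.52, 4.66], [0.17, 1.96], [-2.89, 2.89]. Speed limits (rad/s): [2.39, 2.39, 3.14, 3.14, 3.14, 3.14, 3.14].

### API

Orientations are given as [roll, pitch, yaw] about the fixed x, y, z axes, in that order (R = Rz(yaw) Ry(pitch) Rx(roll)).
In Python, from plant import manip, eyes gives the robot as it stands.
- The arm moves only by the shell command python3 -m inch 'ROWS' [FORCE]. ROWS is JSON, a list of rows, each an object of numbers: "fingers": the opening, from -1 (shut) to 1 (fully open); "dx", "dy", "dz": the shift along the tool's x, y, z in mm; "roll": the turn about the tool's z in degrees. In form: [{"fingers": .., "dx": .., "dy": .., "dz": .., "roll": ..}, ...]. A call has 1 to 5 rows; each row is the pose to reach, as a shift and turn from the pose commanded when the call began, along the tool's axes at that moment; what a row does not reach only later rows make up. A row lasts 1/10 s, in which the tool goes at most 50 mm and 8.59 degrees, less where a joint would pass 70% of its speed; a pose out of reach is approached as far as the arm can. A call with a gripper value outside its range is refused whole. The fingers move at their own pace and stop on an object; FORCE is the grip in N (left out, the last holds). Time passes only in rows, so rows that repeat a pose let the fingers close. It gives the time, the measured TCP pose, the force and the opening at its end, in the units of the state.
- manip.sense(): the state, without advancing time (a new reading comes with each control period).
- eyes.camera(name): name is "side" or "top" or "wrist"; returns a dict with "frame" (384x512x3 uint8, red, green, blue), "K" (3x3 intrinsics, pixels), "eye" and "orientation" of the camera in the world; the wrist camera has in their place "tool_from_camera" (4x4, takes a point from camera to tool coordinates, whose origin is the TCP and whose axes are the flange's). Camera axes: x right, y up, looking along -z (the intrinsics and any distortion apply to the point x, -y, -z); pixel columns grow to the right and rows downward; lengths in m; the calibration is good to about 2 mm. A picture is of the moment at which its call begins: read the wrist's pose just before it. There is no depth.
- manip.sign_off(): hands the job in, once; it reports no verdict.
The state is a dict: "t": time; "qpos": joint angles; "dq": joint speeds; "joint_efforts": joint torques, N m; "tcp_pos": TCP position; "ee_rot": TCP orientation; "ft_force": force on the tool from outside, world axes, zero at the start; "moment": the same for the moment, N m; "gripper_width": opening from 0.0 (shut) to 1.0 (fully open).
Only numpy, scipy, OpenCV 4.12 (cv2) and the standard library are available. Lean on these libraries where they do the work, as an engineer would, in place of code of your own. Each camera call takes 0.05 s, during which the arm holds its last target. There are 200 camera calls.

### The job

The little cone-shaped ring stand has been set down off centre on its white-painted round plinth. With the gripper shut, nudge it over with light pushes of the fingertips, without pinching, lifting or toppling it, until its whole foot stands upright inside the circle engraved in the middle of the plinth. Leave the T-bar stand on the other plinth and everything else on the bench where they are.

Things in the scene. Friction and masses are not known exactly. Their poses are not given: they have to be found in the camera images.
- ring_stand: loose top-heavy steel ring stand, 64 mm high, 84 to 156 g, wearing a brass ring: flat round foot 26 mm across and 9 mm high, above it a thin neck (10 mm across, 12 to 20 mm up), then a cone 22 mm across at 24 to 30 mm up that narrows to 11 mm at the top. Origin at the centre of the foot's underside, z up its axis. It slides when pushed low at the foot and tips when pushed at the cone; it stops as soon as the push stops.
- plinth: fixed round white-painted plinth under the ring stand, 40 mm high, 90 mm across its flat top and 94 mm across at the bottom; origin at the centre of its underside. Its top has no rim; a thin dark circle of 37 mm inner diameter, drawn flush, lies concentric on it.
- plinth_top (a point): centre of the plinth's top face, which is the centre of the engraved circle, 40 mm above the bench
- t_stand: loose T-bar earring stand on the other plinth, already centred: round foot 32 mm across, 56 mm high, crossbar 50 mm long; origin at the centre of its underside. To be left alone.
- other_plinth: fixed plinth of the same shape and size as the first, carrying the T-bar stand; origin at the centre of its underside
- hammer: small bench hammer lying flat, 200 mm long; bystander; to be left alone
- brush: bench brush lying flat, 160 mm long; bystander; to be left alone
- jar: small closed pale jar, 44 mm across, 45 mm high, standing between the plinths; origin at the centre of its underside; bystander; to be left alone
- bench_block: square steel bench block 60 x 60 x 18 mm lying flat; bystander; to be left alone
- burnisher: round dark wooden rod 12 mm thick, about 140 mm long, lying flat; bystander; to be left alone
- ring_dish: small white ceramic bowl, 68 mm across, 22 mm high; bystander; to be left alone
Not all that is in view belongs to the job. Leave any orange, turquoise or yellow look-alike of the plinth alone.

How it is judged:
By the outcome, as a careful person would: the job done as asked, in the order asked, and still so for the second after the job is handed in, with the robot touching nothing.
It also fails if it takes over 38 s, if anything falls off the work surface, if the arm or the gripper's body presses on something with over 40 N, if the wrist force passes 120 N, or if a joint passes its speed limit or range.

## Working session

There is one attempt and no reset: what is moved stays moved. The work goes in short steps, Python scripts to look and compute and a shell command to move; the robot and the scene stay as the last step left them, time stands still between calls to the robot, and variables do not carry over. Pictures are saved under pics/ and viewed, about 8 in all and at most 12, crops included, and the job is handed in when it is done.

```bash
mkdir -p pics; ls
python3 - <<'E'
from plant import manip, eyes
import cv2,numpy as np
s=manip.sense(); print({k:np.round(v,3).tolist() for k,v in s.items()}, manip.grip_depth)
ims=[]
for n in("top","side"):
    c=eyes.camera(n); np.savez(f"{n}.npz",**c); print(n,c["K"],c["eye"],c["orientation"],c.keys())
    cv2.imwrite(f"pics/{n}0.png",c["frame"][:,:,::-1])
E
```

```text
pics
{'t': 0.0, 'qpos': [-1.055, 0.508, -0.238, 1.501, 0.126, 1.149, -0.155], 'dq': [0.001, 0.0, 0.001, 0.001, 0.001, -0.001, -0.001], 'joint_efforts': [-0.001, -62.059, -2.187, -24.965, 0.013, 0.012, 0.0], 'tcp_pos': [0.249, 0.572, 0.206], 'ee_rot': [-3.14, 0.0, 2.731], 'ft_force': [0.252, -0.002, -0.484], 'moment': [0.047, -0.006, 0.011], 'gripper_width': 0.997} -0.0187
top [[442.82094828   0.         253.80311825]
 [  0.         442.82094828 187.97786081]
 [  0.           0.           1.        ]] [0.43017477 0.00464151 1.28341571] [ 0.10611163  0.00273653 -1.58102492] dict_keys(['frame', 'K', 'eye', 'orientation'])
side [[393.82230036   0.         254.72085196]
 [  0.         393.82230036 197.25875773]
 [  0.           0.           1.        ]] [ 0.26041947 -0.71388108  0.64585385] [ 0.92708239  0.02083396 -0.3774824 ] dict_keys(['frame', 'K', 'eye', 'orientation'])
```

View pics/top0.png

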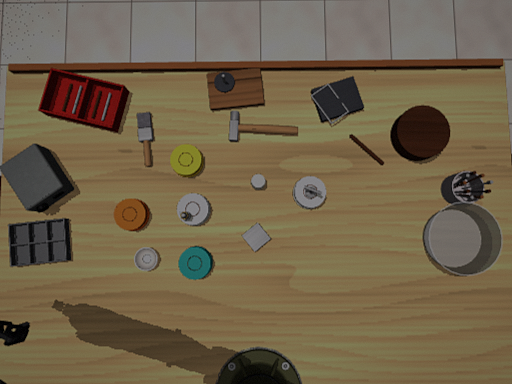

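View pics/side0.png

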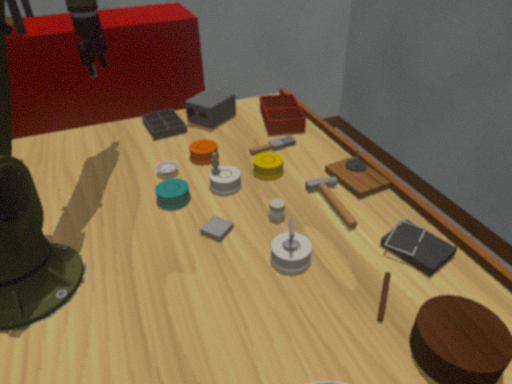

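Two white plinths: top (193,209), carrying a small dark object off centre, and top (310,192), carrying a T-bar. The orange, yellow and turquoise ones are look-alikes. I'll confirm with an enlarged crop and measure.

```bash
cat > h.py <<'E'
import numpy as np,cv2
from scipy.spatial.transform import Rotation as R
def ray(c,uv):
    K=c["K"]; x=(uv[0]-K[0,2])/K[0,0]; y=(uv[1]-K[1,2])/K[1,1]
    return R.from_euler("xyz",c["orientation"]).as_matrix()@np.array([x,-y,-1])
def onz(c,uv,z):
    d=ray(c,uv); e=c["eye"]; return e+d*(z-e[2])/d[2]
def proj(c,p):
    q=R.from_euler("xyz",c["orientation"]).as_matrix().T@(np.asarray(p)-c["eye"])
    return c["K"][0,2]+c["K"][0,0]*q[0]/-q[2], c["K"][1,2]+c["K"][1,1]*q[1]/q[2]
E
python3 - <<'E'
from h import *
t=dict(np.load("top.npz"));s=dict(np.load("side.npz"))
hsv=cv2.cvtColor(t["frame"],cv2.COLOR_RGB2HSV)
m=((hsv[...,1]<50)&(hsv[...,2]>110)).astype(np.uint8)
for c in cv2.findContours(m,cv2.RETR_EXTERNAL,cv2.CHAIN_APPROX_NONE)[0]:
    if 80<cv2.contourArea(c)<1500:
        e=cv2.fitEllipse(cv2.convexHull(c)); (u,v),r=cv2.minEnclosingCircle(c)
        print(np.round([u,v,r,*e[0]],1),np.round(onz(t,e[0],.04),4))
a=cv2.resize(t["frame"][184:234,168:218],(400,400),interpolation=cv2.INTER_CUBIC)
b=cv2.resize(s["frame"][145:195,200:250],(400,400),interpolation=cv2.INTER_CUBIC)
cv2.imwrite("pics/crop1.png",np.hstack([a,b])[:,:,::-1])
E
```

```text
[145.1 258.6  12.  145.2 258.6] [0.3685 0.3104 0.04  ]
[255.5 237.   14.1 255.7 237.7] [0.4232 0.003  0.04  ]
[192.  208.5  16.1 191.9 208.5] [0.5065 0.1812 0.04  ]
[309.7 191.4  16.  310.  191.1] [ 0.5522 -0.1517  0.04  ]
[257.7 180.4   6.8 257.8 180.2] [ 0.5846 -0.0049  0.04  ]
[144.  133.5   7.4 143.9 133.6] [0.7225 0.3199 0.04  ]
[233.  129.5   9.4 233.1 130.7] [0.7281 0.0642 0.04  ]
[ 3.  96.5 30.6  2.7 86.3] [0.8666 0.7318 0.04  ]
[507.5  91.5  30.7 503.8 -30.4] [ 1.2084 -0.7437  0.04  ]
```

View pics/crop1.png

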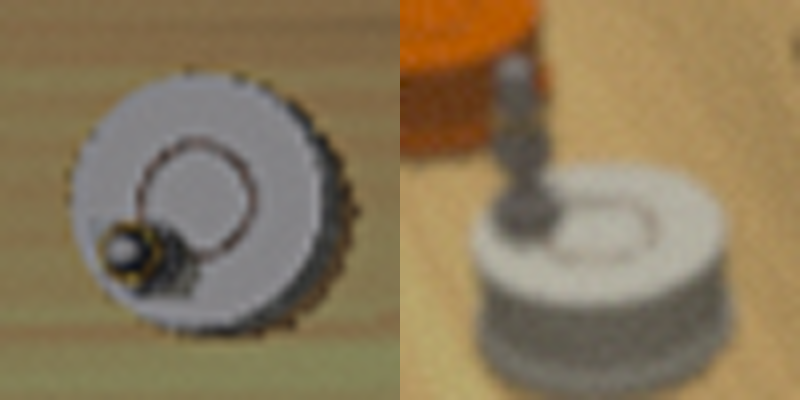

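Confirmed: the dark ring stand with a brass ring is at about top (183.5,215) on the white plinth at (192,208.5). The other white plinth at (310,192) carries the T-bar, so I leave it. Next I compute the positions and the offset.

Run:
```python
from h import *
t=dict(np.load("top.npz"));s=dict(np.load("side.npz"))
T=lambda u,v:(168+(u+.5)/8-.5,184+(v+.5)/8-.5)
S=lambda u,v:(200+(u-400+.5)/8-.5,145+(v+.5)/8-.5)
C=onz(t,T(197,200),.04); print("circle top",C,"circle side",onz(s,S(603,230),.04),onz(s,S(599,236),.04))
print("stand top",onz(t,T(126,249),.104),"ring/cone",onz(t,T(131,255),.068))
print("stand side foot",onz(s,S(528,213),.0445), "tip",onz(s,S(514,62),.104))
p=(onz(t,T(126,249),.104)+onz(s,S(528,213),.0445))/2
for q in(onz(t,T(126,249),.104),onz(s,S(528,213),.0445)):
  d=(C-q)[:2]; print(np.linalg.norm(d),np.degrees(np.arctan2(d[1],d[0])))
```

```text
circle top [0.50627596 0.18047677 0.04      ] circle side [0.51087686 0.17818025 0.04      ] [0.50840503 0.1751183  0.04      ]
stand top [0.48628339 0.19499063 0.104     ] ring/cone [0.4859221  0.19907188 0.068     ]
stand side foot [0.48820934 0.19233393 0.0445    ] tip [0.48895361 0.19463233 0.104     ]
0.02470536455078533 -35.978250640096974
0.021610068694044072 -33.27696723078874
```

```bash
python3 -m inch '[{"fingers":-1,"dx":-160,"dy":-121,"dz":30,"roll":12.5},{"fingers":-1,"dx":-320,"dy":-242,"dz":60,"roll":12.5},{"fingers":-1,"dx":-320,"dy":-242,"dz":60,"roll":12.5},{"fingers":-1,"dx":-320,"dy":-242,"dz":60,"roll":12.5},{"fingers":-1,"dx":-320,"dy":-242,"dz":60,"roll":12.5}]'
python3 -m inch '[{"fingers":-1,"dx":0,"dy":0,"dz":0,"roll":0}]'
```

```text
t: 0.6
tcp_pos: [0.3713, 0.3555, 0.169]
ee_rot: [-3.141, 0.0, 2.513]
ft_force: [1.3, -0.3, 1.2]
gripper_width: 0.142
t: 0.7
tcp_pos: [0.3746, 0.3494, 0.1684]
ee_rot: [-3.137, 0.004, 2.502]
ft_force: [0.0, 0.3, -0.2]
gripper_width: 0.001
```

```bash
python3 -m inch '[{"dx":-44,"dy":-20,"dz":7},{"dx":-88,"dy":-39,"dz":14},{"dx":-132,"dy":-59,"dz":20},{"dx":-132,"dy":-59,"dz":20},{"dx":-132,"dy":-59,"dz":20}]'
python3 - <<'E'
from h import *
from plant import manip,eyes
import pickle
s=manip.sense(); c=eyes.camera("wrist"); pickle.dump((s,c),open("w1.pkl","wb"))
print(s["tcp_pos"],s["ee_rot"],c["K"],np.round(c["tool_from_camera"],4),[k for k in c])
cv2.imwrite("pics/w1.png",c["frame"][:,:,::-1])
E
```

```text
[0.37464033 0.3493968  0.16835229] [-3.13695674  0.00366776  2.50199987] [[340.31211453   0.         256.71425313]
 [  0.         340.31211453 190.06953807]
 [  0.           0.           1.        ]] [[-6.000e-04  9.465e-01  3.228e-01  8.330e-02]
 [ 1.000e+00  1.000e-03 -8.000e-04 -1.500e-03]
 [-1.100e-03  3.228e-01 -9.465e-01 -1.678e-01]
 [ 0.000e+00  0.000e+00  0.000e+00  1.000e+00]] ['frame', 'K', 'tool_from_camera']validation failed for argument at $[0]...
```

View pics/w1.png

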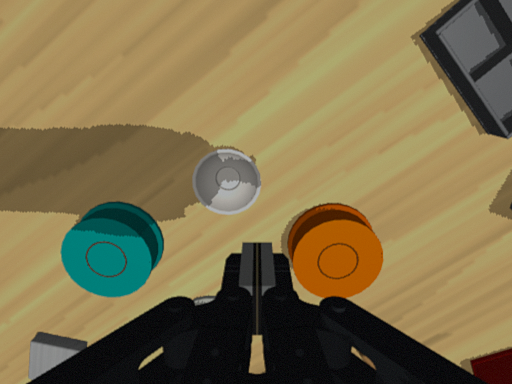

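```bash
python3 -m inch '[{"fingers":-1,"dx":-50,"dy":-11,"dz":0,"roll":0},{"fingers":-1,"dx":-276,"dy":-59,"dz":0,"roll":0},{"fingers":-1,"dx":-276,"dy":-59,"dz":0,"roll":0},{"fingers":-1,"dx":-276,"dy":-59,"dz":0,"roll":0},{"fingers":-1,"dx":-276,"dy":-59,"dz":0,"roll":0}]'
python3 -m inch '[{"fingers":-1,"dx":-40,"dy":-8,"dz":0,"roll":0},{"fingers":-1,"dx":-40,"dy":-8,"dz":0,"roll":0},{"fingers":-1,"dx":-40,"dy":-8,"dz":0,"roll":0}]'
python3 - <<'E'
from h import *
from plant import manip,eyes
import pickle
s=manip.sense(); c=eyes.camera("wrist"); pickle.dump((s,c),open("w2.pkl","wb"))
print(s["tcp_pos"],s["ee_rot"],s["qpos"])
cv2.imwrite("pics/w2.png",c["frame"][:,:,::-1])
E
```

```text
t: 1.25
tcp_pos: [0.5386, 0.1714, 0.1695]
ee_rot: [3.141, -0.001, 2.515]
ft_force: [0.8, 0.8, -0.1]
gripper_width: -0.001
t: 1.55
tcp_pos: [0.5655, 0.1418, 0.169]
ee_rot: [-3.141, -0.001, 2.512]
ft_force: [-1.0, 1.1, 0.3]
gripper_width: -0.003
[0.56552329 0.14180012 0.16898402] [-3.14144729e+00 -1.04792485e-03  2.51169390e+00] [-0.22408837  0.46979693 -0.09664248  1.67137934  0.05091275  1.00362542
  0.60318061]
```

View pics/w2.png

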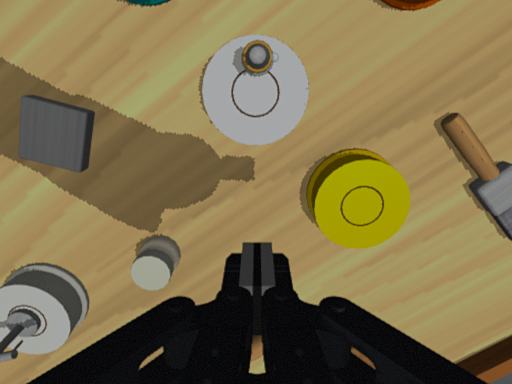

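The wrist view shows the engraved circle at about (255,92), the stand's tip and brass ring at (258,56), and a clear approach. Next I refine the relative offset.

```bash
cat > meas.py <<'E'
from h import *
import pickle,sys
def wcam(s,c):
    T=np.eye(4); T[:3,:3]=R.from_euler("xyz",s["ee_rot"]).as_matrix(); T[:3,3]=s["tcp_pos"]
    M=T@c["tool_from_camera"]
    return dict(K=c["K"],eye=M[:3,3],orientation=R.from_matrix(M[:3,:3]).as_euler("xyz"))
def meas(s,c,near):
    w=wcam(s,c); f=c["frame"]; hsv=cv2.cvtColor(f,cv2.COLOR_RGB2HSV)
    u0,v0=[int(x) for x in proj(w,[*near,.04])]; print("pred",u0,v0)
    m=((hsv[...,1]<40)&(hsv[...,2]>120)).astype(np.uint8)
    cs=[k for k in cv2.findContours(m,cv2.RETR_EXTERNAL,cv2.CHAIN_APPROX_NONE)[0] if cv2.contourArea(k)>3000]
    k=min(cs,key=lambda k:np.hypot(*(np.array(cv2.minEnclosingCircle(k)[0])-[u0,v0])))
    e=cv2.fitEllipse(cv2.convexHull(k)); C=onz(w,e[0],.04); print("plinth",np.round(e,1) if 0 else e,C)
    mask=np.zeros_like(m); cv2.ellipse(mask,e,1,-1)
    br=((hsv[...,1]>110)&(hsv[...,0]>10)&(hsv[...,0]<35)&(mask>0)).astype(np.uint8)
    v,u=np.nonzero(br); 
    if len(u):print("brass",len(u),u.min(),u.max(),v.min(),v.max(),[onz(w,((u.min()+u.max())/2,(v.min()+v.max())/2),z)[:2]-C[:2] for z in(.066,.072,.078)])
    u0,v0=[int(x) for x in e[0]]
    return w,C,f[max(0,v0-65):v0+65,u0-65:u0+65],(u0-65,max(0,v0-65))
E
python3 - <<'E'
from meas import *
s,c=pickle.load(open("w2.pkl","rb"))
w,C,cr,o=meas(s,c,(.5065,.1805)); print(o,"circle",onz(w,(255.3,91.8),.04))
cv2.imwrite("pics/w2c.png",cv2.resize(cr,None,fx=4.6,fy=4.6,interpolation=cv2.INTER_CUBIC)[:,:,::-1])
E
```

```text
pred 254 90
plinth ((254.9442138671875, 89.41570281982422), (106.23664093017578, 110.56607055664062), 177.9786376953125) [0.50640362 0.18155023 0.04      ]
brass 262 233 278 41 100 [array([-0.01153528,  0.00909501]), array([-0.01147738,  0.00907062]), array([-0.01141949,  0.00904623])]
(189, 24) circle [0.50812873 0.18065665 0.04      ]
```

View pics/w2c.png

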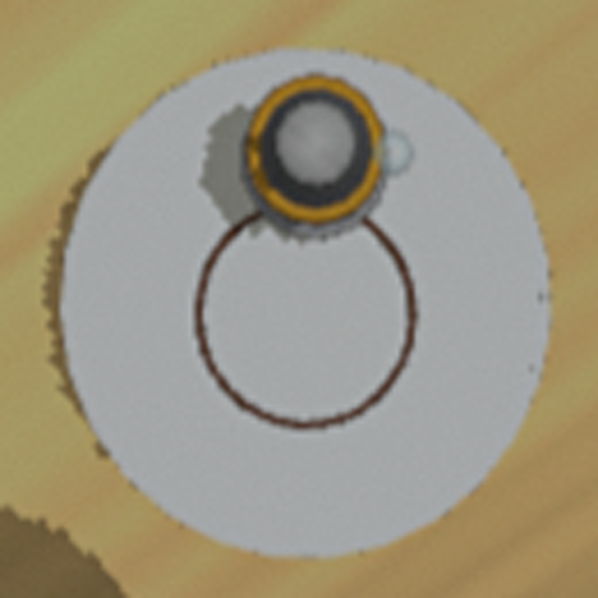

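```bash
cat >> meas.py <<'E'
def loc(w,circ,tip,ring,foot=None):
    """pixel of circle centre, cone tip centre, ring centre; prints tool-free offsets"""
    C=onz(w,circ,.04)[:2]; print("C",C)
    for n,p,z in(("tip",tip,.104),("ring",ring,.070)):
        q=onz(w,p,z)[:2]-C; print(n,np.round(q*1e3,1),"r",np.round(np.linalg.norm(q)*1e3,1),"dir to C",np.round(np.degrees(np.arctan2(-q[1],-q[0])),1))
E
python3 - <<'E'
from meas import *
s,c=pickle.load(open("w2.pkl","rb")); w=wcam(s,c)
g=lambda u,v:(189+(u+.5)/4.6-.5,24+(v+.5)/4.6-.5)
f=c["frame"]; hsv=cv2.cvtColor(f,cv2.COLOR_RGB2HSV)
m=((hsv[...,1]<40)&(hsv[...,2]>120)).astype(np.uint8)
k=max(cv2.findContours(m,cv2.RETR_EXTERNAL,cv2.CHAIN_APPROX_NONE)[0],key=lambda k:cv2.contourArea(k)*(abs(k[:,0,0].mean()-255)<20))
P=np.array([onz(w,p[0],.04)[:2]*1000 for p in cv2.convexHull(k)],np.float32); print("plinth circle",cv2.minEnclosingCircle(P))
loc(w,g(306,313),g(315,140),g(314,151))
print("foot near edge from C",(onz(w,g(312,240),.0445)-onz(w,g(306,313),.04))*1e3)
E
```

```text
plinth circle ((508.2110595703125, 180.19325256347656), 44.694252014160156)
C [0.50794859 0.1806122 ]
tip [-20.1  16.5] r 26.0 dir to C -39.4
ring [-20.3  16.6] r 26.2 dir to C -39.2
foot near edge from C [-9.56217014  8.33796896  4.5       ]
```

```bash
python3 -m inch '[{"fingers":-1,"dx":48,"dy":1,"dz":0,"roll":3.2},{"fingers":-1,"dx":96,"dy":1,"dz":0,"roll":3.2},{"fingers":-1,"dx":144,"dy":2,"dz":0,"roll":3.2},{"fingers":-1,"dx":144,"dy":2,"dz":0,"roll":3.2},{"fingers":-1,"dx":144,"dy":2,"dz":0,"roll":3.2}]'
python3 -m inch '[{"fingers":-1,"dx":0,"dy":0,"dz":40,"roll":0},{"fingers":-1,"dx":0,"dy":0,"dz":80,"roll":0},{"fingers":-1,"dx":0,"dy":0,"dz":110,"roll":0},{"fingers":-1,"dx":0,"dy":0,"dz":110,"roll":0},{"fingers":-1,"dx":0,"dy":0,"dz":110,"roll":0}]'
```

```text
t: 2.1
tcp_pos: [0.4483, 0.2303, 0.17]
ee_rot: [3.141, -0.0, 2.463]
ft_force: [-0.0, 0.1, -0.1]
gripper_width: 0.001
t: 2.6
tcp_pos: [0.4505, 0.2276, 0.0597]
ee_rot: [-3.141, -0.0, 2.456]
ft_force: [0.3, 1.0, 0.1]
gripper_width: 0.002
```

```bash
python3 -m inch '[{"fingers":-1,"dx":0,"dy":0,"dz":15,"roll":0},{"fingers":-1,"dx":0,"dy":0,"dz":15,"roll":0},{"fingers":-1,"dx":-9,"dy":0,"dz":15,"roll":0},{"fingers":-1,"dx":-18,"dy":0,"dz":15,"roll":0},{"fingers":-1,"dx":-18,"dy":0,"dz":15,"roll":0}]'
python3 - <<'E'
from h import *
from plant import manip,eyes
s=manip.sense(); print(s["tcp_pos"],s["ft_force"])
f=eyes.camera("side")["frame"]
cv2.imwrite("pics/s2.png",cv2.resize(f[120:200,180:260],None,fx=7,fy=7,interpolation=cv2.INTER_CUBIC)[:,:,::-1])
E
```

```text
t: 3.1
tcp_pos: [0.4662, 0.215, 0.0455]
ee_rot: [3.14, 0.002, 2.454]
ft_force: [-0.4, 0.5, -0.4]
gripper_width: 0.002
[0.46624437 0.21501777 0.04550513] [-0.35093301  0.46484717 -0.39454629]
```

View pics/s2.png

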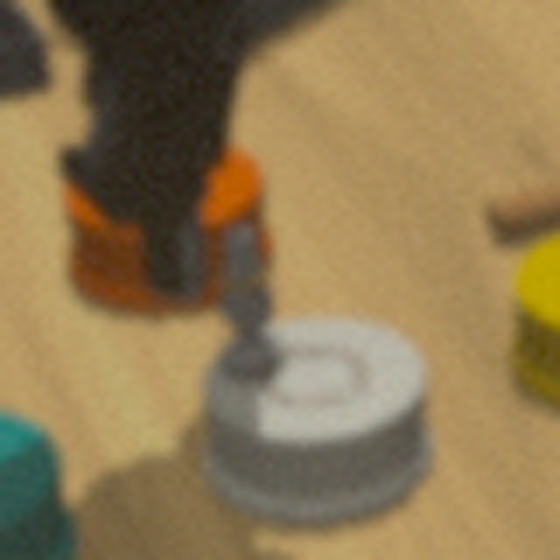

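Run:
```python
from h import *
s=dict(np.load("side.npz"))
for n,p in dict(tcp=[.4662,.215,.0455],foot=[.4878,.1971,.0445],tip=[.4878,.1971,.104],C=[.508,.1806,.04],tcp40=[.4662,.215,.0855]).items():
    u,v=proj(s,p); print(n,(u-180)*7,(v-120)*7)
```

```text
tcp 180.05531978293388 339.9262429402431
foot 244.4697908149622 352.5725062760216
tip 231.99381833889282 223.83219601441556
C 305.83853809421 371.70357877618017
tcp40 170.3904898666243 254.55932489069903
```

The side view shows fingertips ending near (180,297), but the TCP should project to (180,340). I check this before pushing.

Run:
```python
from h import *
from meas import wcam
from plant import manip,eyes
s=manip.sense(); print(s["tcp_pos"],s["gripper_width"])
w=eyes.camera("wrist"); f=eyes.camera("side"); t=eyes.camera("top")
W=wcam(s,w); 
for z in(0,.02,.04): print("tcp+z in wrist",proj(W,np.array(s["tcp_pos"])+[0,0,z]))
print("tcp top",proj(t,s["tcp_pos"]))
a=cv2.resize(f["frame"][135:185,185:235],(400,400),interpolation=cv2.INTER_CUBIC)
b=cv2.resize(w["frame"][200:384,160:344],(400,400),interpolation=cv2.INTER_CUBIC)
cv2.imwrite("pics/x3.png",np.hstack([a,b])[:,:,::-1])
```

```text
[0.46533832 0.21556954 0.04522977] -0.0021614482987664667
tcp+z in wrist (np.float64(259.2626089764289), np.float64(235.06841524209108))
tcp+z in wrist (np.float64(259.6418684311605), np.float64(253.3810149542737))
tcp+z in wrist (np.float64(260.1181903437996), np.float64(276.380290019082))
tcp top (np.float64(179.2804220642497), np.float64(223.24531873552542))
```

View pics/x3.png

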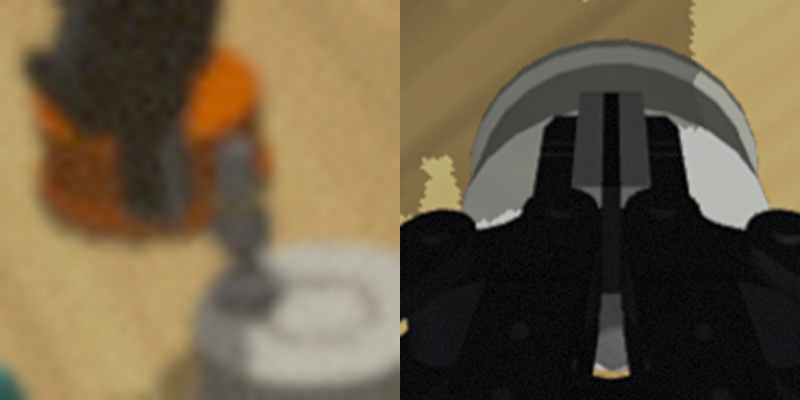

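```bash
python3 -m inch '[{"fingers":-1,"dx":10,"dy":0,"dz":0,"roll":0},{"fingers":-1,"dx":20,"dy":0,"dz":0,"roll":0},{"fingers":-1,"dx":20,"dy":0,"dz":10,"roll":0},{"fingers":-1,"dx":20,"dy":0,"dz":19,"roll":0},{"fingers":-1,"dx":20,"dy":0,"dz":19,"roll":0}]'
python3 - <<'E'
from h import *
from meas import wcam
from plant import manip,eyes
s=manip.sense(); print(s["tcp_pos"],s["gripper_width"],s["ft_force"])
w=eyes.camera("wrist"); f=eyes.camera("side")
u,v=proj(f,s["tcp_pos"]); print("tcp side crop",(u-175)*8,(v-135)*8,"raised 20mm",[(a-b)*8 for a,b in zip(proj(f,np.array(s["tcp_pos"])+[0,0,.02]),(175,135))])
a=cv2.resize(f["frame"][135:185,175:225],(400,400),interpolation=cv2.INTER_CUBIC)
b=cv2.resize(w["frame"][200:300,206:306],(400,400),interpolation=cv2.INTER_CUBIC)
cv2.imwrite("pics/x4.png",np.hstack([a,b])[:,:,::-1])
E
```

```text
t: 3.8
tcp_pos: [0.4477, 0.2285, 0.0239]
ee_rot: [-3.139, -0.001, 2.457]
ft_force: [0.7, -0.5, 0.1]
gripper_width: -0.003
[0.4476687  0.22847064 0.02393901] -0.0033285249721778424 [ 0.7380757  -0.50904018  0.08909834]
tcp side crop 191.39332672542173 311.62979324236585 raised 20mm [np.float64(185.4343327759525), np.float64(264.6087265503952)]
```

View pics/x4.png

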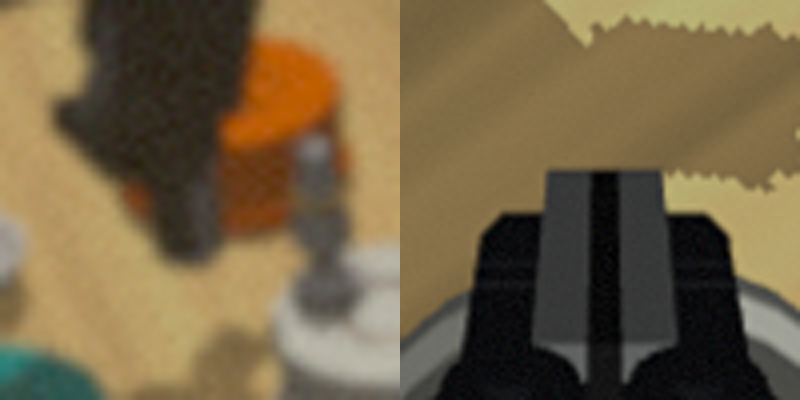

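The tips visibly end 20 mm above the reported TCP in both views, so I'll work with TCP z≈0.025. I'll creep in and watch the force for contact with the plinth side.

```bash
python3 -m inch '[{"fingers":-1,"dx":-7,"dy":0,"dz":-1,"roll":0},{"fingers":-1,"dx":-14,"dy":0,"dz":-1,"roll":0},{"fingers":-1,"dx":-16,"dy":0,"dz":-1,"roll":0},{"fingers":-1,"dx":-18,"dy":0,"dz":-1,"roll":0},{"fingers":-1,"dx":-18,"dy":0,"dz":-1,"roll":0}]'
python3 -m inch '[{"fingers":-1,"dx":-1,"dy":0,"dz":0,"roll":0},{"fingers":-1,"dx":-2,"dy":0,"dz":0,"roll":0},{"fingers":-1,"dx":-2,"dy":0,"dz":0,"roll":0}]'
```

```text
t: 4.4
tcp_pos: [0.4628, 0.2173, 0.0266]
ee_rot: [3.141, 0.0, 2.456]
ft_force: [-0.4, -0.3, -0.8]
gripper_width: 0.003
t: 4.7
tcp_pos: [0.4641, 0.2163, 0.0265]
ee_rot: [-3.142, 0.0, 2.457]
ft_force: [0.1, -0.2, 0.4]
gripper_width: 0.003
```

```bash
python3 -m inch '[{"fingers":-1,"dx":-1,"dy":0,"dz":1,"roll":0},{"fingers":-1,"dx":-2,"dy":0,"dz":1,"roll":0},{"fingers":-1,"dx":-2,"dy":0,"dz":1,"roll":0}]'
python3 -m inch '[{"fingers":-1,"dx":-1,"dy":0,"dz":0,"roll":0},{"fingers":-1,"dx":-2,"dy":0,"dz":0,"roll":0},{"fingers":-1,"dx":-3,"dy":0,"dz":0,"roll":0},{"fingers":-1,"dx":-3,"dy":0,"dz":0,"roll":0}]'
python3 - <<'E'
from h import *
from plant import manip,eyes
f=eyes.camera("side")["frame"]; s=manip.sense(); print(s["tcp_pos"],s["ft_force"])
cv2.imwrite("pics/x5.png",cv2.resize(f[140:190,190:240],None,fx=10,fy=10,interpolation=cv2.INTER_CUBIC)[:,:,::-1])
E
```

```text
t: 5.0
tcp_pos: [0.4657, 0.215, 0.0255]
ee_rot: [-3.141, 0.0, 2.457]
ft_force: [-0.7, 0.3, -0.2]
gripper_width: -0.002
t: 5.4
tcp_pos: [0.4681, 0.213, 0.0255]
ee_rot: [3.142, 0.0, 2.457]
ft_force: [0.9, -0.1, -0.2]
gripper_width: 0.0
[0.46801408 0.21306056 0.02549112] [ 0.75048583 -0.09257328 -0.53390538]
```

View pics/x5.png

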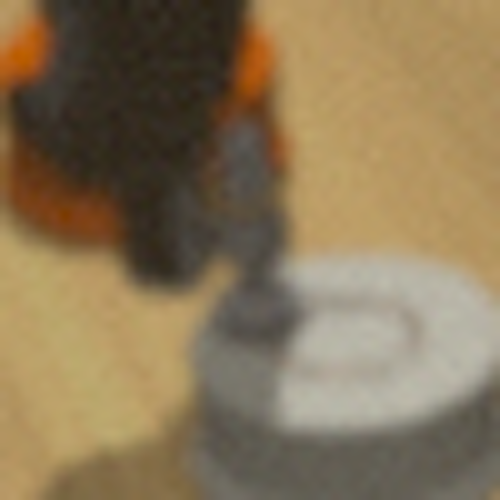

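Run:
```python
from h import *
s=dict(np.load("side.npz")); u=np.array([.774,-.633,0]); n=np.array([.633,.774,0])
g=lambda p:[round((a-b)*10) for a,b in zip(proj(s,p),(190,140))]
t=np.array([.468,.213,0])
for z in(.0435,.0455,.0485,.0515,.0555): print(z,"ctr",g(t+[0,0,z]),"front",g(t+u*.011+[0,0,z]),"front near",g(t+u*.011-n*.007+[0,0,z]),"back near",g(t-u*.011-n*.007+[0,0,z]))
st=np.array([.4878,.1971,0]);print("foot",g(st+[0,0,.04]),g(st+[0,0,.049]),"foot left",g(st-u*.013+[0,0,.0445]),"tip",g(st+[0,0,.104]))
```

```text
0.0435 ctr [166, 294] front [202, 299] front near [192, 313] back near [120, 301]
0.0455 ctr [165, 288] front [201, 294] front near [192, 307] back near [120, 295]
0.0485 ctr [164, 279] front [200, 285] front near [191, 298] back near [118, 286]
0.0515 ctr [163, 270] front [199, 276] front near [190, 289] back near [117, 277]
0.0555 ctr [162, 258] front [198, 263] front near [188, 276] back near [116, 265]
foot [251, 317] [248, 290] foot left [206, 297] tip [231, 120]
```

The tip height is still uncertain: the offset could be anywhere from +20 to +26 mm, and the foot's top is at 49 mm. I'll touch off on bare bench 110 mm back from the circle to settle it.

```bash
python3 -m inch '[{"fingers":-1,"dx":29,"dy":0,"dz":0,"roll":0},{"fingers":-1,"dx":58,"dy":0,"dz":10,"roll":0},{"fingers":-1,"dx":58,"dy":0,"dz":25,"roll":0},{"fingers":-1,"dx":58,"dy":0,"dz":33,"roll":0},{"fingers":-1,"dx":58,"dy":0,"dz":33,"roll":0}]'
python3 -m inch '[{"fingers":-1,"dx":0,"dy":0,"dz":2,"roll":0},{"fingers":-1,"dx":0,"dy":0,"dz":4,"roll":0},{"fingers":-1,"dx":0,"dy":0,"dz":6,"roll":0},{"fingers":-1,"dx":0,"dy":0,"dz":6,"roll":0}]'
```

```text
t: 5.95
tcp_pos: [0.4228, 0.2492, -0.0083]
ee_rot: [-3.14, -0.0, 2.456]
ft_force: [0.1, -0.9, 0.2]
gripper_width: -0.001
t: 6.35
tcp_pos: [0.4232, 0.2496, -0.0135]
ee_rot: [3.142, 0.0, 2.456]
ft_force: [-0.3, -0.3, 0.6]
gripper_width: 0.001
```

```bash
python3 -m inch '[{"fingers":-1,"dx":0,"dy":0,"dz":1,"roll":0},{"fingers":-1,"dx":0,"dy":0,"dz":2,"roll":0},{"fingers":-1,"dx":0,"dy":0,"dz":3,"roll":0},{"fingers":-1,"dx":0,"dy":0,"dz":3,"roll":0}]'
python3 -m inch '[{"fingers":-1,"dx":0,"dy":0,"dz":1,"roll":0},{"fingers":-1,"dx":0,"dy":0,"dz":2,"roll":0},{"fingers":-1,"dx":0,"dy":0,"dz":2,"roll":0}]'
```

```text
t: 6.75
tcp_pos: [0.4229, 0.2498, -0.0166]
ee_rot: [-3.141, -0.0, 2.457]
ft_force: [-0.5, -0.7, 0.3]
gripper_width: 0.004
t: 7.05
tcp_pos: [0.4229, 0.2498, -0.0186]
ee_rot: [-3.141, -0.0, 2.457]
ft_force: [0.3, 0.1, -0.9]
gripper_width: 0.002
```

```bash
python3 -m inch '[{"fingers":-1,"dx":0,"dy":0,"dz":1,"roll":0},{"fingers":-1,"dx":0,"dy":0,"dz":2,"roll":0},{"fingers":-1,"dx":0,"dy":0,"dz":2,"roll":0}]'
python3 -m inch '[{"fingers":-1,"dx":0,"dy":0,"dz":1,"roll":0},{"fingers":-1,"dx":0,"dy":0,"dz":2,"roll":0},{"fingers":-1,"dx":0,"dy":0,"dz":2,"roll":0}]'
```

```text
t: 7.35
tcp_pos: [0.4229, 0.2498, -0.0206]
ee_rot: [-3.141, -0.0, 2.457]
ft_force: [-0.2, -0.5, -0.4]
gripper_width: 0.003
t: 7.65
tcp_pos: [0.4229, 0.2498, -0.0226]
ee_rot: [-3.141, -0.0, 2.457]
ft_force: [0.5, -0.2, -0.1]
gripper_width: 0.0
```

```bash
for i in 1 2 3; do python3 -m inch '[{"fingers":-1,"dx":0,"dy":0,"dz":1,"roll":0},{"fingers":-1,"dx":0,"dy":0,"dz":1,"roll":0}]' | grep -E "tcp|ft"; done
```

```text
tcp_pos: [0.423, 0.2498, -0.0236]
ft_force: [-0.6, -0.7, -0.3]
tcp_pos: [0.423, 0.2498, -0.0246]
ft_force: [0.7, -0.2, 0.3]
tcp_pos: [0.423, 0.2499, -0.0247]
ft_force: [-2.0, -0.6, 11.7]
```

Contact came at TCP z = −0.0247, so the tips end 24.7 mm above the reported TCP. For a push at 44.5 mm I need TCP z≈0.020. I return to the spot already shown to be free, then lower in 1 mm steps and watch the vertical force in case the body meets the stand's top.

```bash
python3 -m inch '[{"fingers":-1,"dx":0,"dy":0,"dz":-30,"roll":0},{"fingers":-1,"dx":0,"dy":0,"dz":-51,"roll":0},{"fingers":-1,"dx":-28,"dy":0,"dz":-51,"roll":0},{"fingers":-1,"dx":-50,"dy":0,"dz":-51,"roll":0},{"fingers":-1,"dx":-50,"dy":0,"dz":-51,"roll":0}]'
python3 -m inch '[{"fingers":-1,"dx":-3,"dy":0,"dz":0,"roll":0},{"fingers":-1,"dx":-6,"dy":0,"dz":0,"roll":0},{"fingers":-1,"dx":-6,"dy":0,"dz":0,"roll":0}]'
for i in 1 2 3 4 5; do python3 -m inch '[{"fingers":-1,"dx":0,"dy":0,"dz":1,"roll":0},{"fingers":-1,"dx":0,"dy":0,"dz":1,"roll":0}]' | grep -E "tcp|ft"; done
```

```text
t: 8.75
tcp_pos: [0.4644, 0.2158, 0.0258]
ee_rot: [3.141, 0.002, 2.452]
ft_force: [-1.1, -0.1, 0.3]
gripper_width: 0.005
t: 9.05
tcp_pos: [0.4661, 0.2147, 0.0254]
ee_rot: [-3.141, -0.0, 2.457]
ft_force: [0.1, -0.1, -0.2]
gripper_width: -0.006
tcp_pos: [0.466, 0.2148, 0.0243]
ft_force: [0.2, 0.2, -1.5]
tcp_pos: [0.4662, 0.2145, 0.0234]
ft_force: [0.5, -0.3, -0.2]
tcp_pos: [0.4663, 0.2144, 0.0224]
ft_force: [-0.3, -0.2, 0.7]
tcp_pos: [0.4663, 0.2144, 0.0214]
ft_force: [0.2, -0.2, 0.7]
tcp_pos: [0.4663, 0.2144, 0.0204]
ft_force: [0.1, -0.6, -0.4]
```

```bash
for i in 1 2; do python3 -m inch '[{"fingers":-1,"dx":-2,"dy":0,"dz":0,"roll":0},{"fingers":-1,"dx":-4,"dy":0,"dz":0,"roll":0},{"fingers":-1,"dx":-6,"dy":0,"dz":0,"roll":0},{"fingers":-1,"dx":-7,"dy":0,"dz":0,"roll":0},{"fingers":-1,"dx":-7,"dy":0,"dz":0,"roll":0}]'| grep -E "tcp|ft"; done
python3 - <<'E'
from h import *
from plant import manip,eyes
f=eyes.camera("side"); s=manip.sense(); print(s["tcp_pos"])
a=cv2.resize(f["frame"][140:190,190:240],None,fx=10,fy=10,interpolation=cv2.INTER_CUBIC)
cv2.imwrite("pics/x6.png",a[:,:,::-1])
E
```

```text
tcp_pos: [0.4719, 0.2099, 0.0205]
ft_force: [-1.2, 0.1, -0.1]
tcp_pos: [0.4775, 0.2053, 0.0205]
ft_force: [0.3, 0.4, 0.2]
[0.47736615 0.20540338 0.02049638]
```

View pics/x6.png

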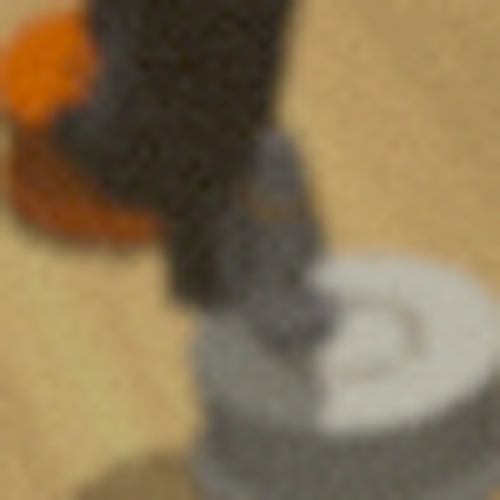

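The stand is upright and sliding: its foot went from (258,310) to about (292,315), roughly 10.5 mm as expected. I continue.

```bash
for i in 1 2; do python3 -m inch '[{"fingers":-1,"dx":-2,"dy":0,"dz":0,"roll":0},{"fingers":-1,"dx":-4,"dy":0,"dz":0,"roll":0},{"fingers":-1,"dx":-6,"dy":0,"dz":0,"roll":0},{"fingers":-1,"dx":-7,"dy":0,"dz":0,"roll":0},{"fingers":-1,"dx":-7,"dy":0,"dz":0,"roll":0}]'| grep -E "tcp|ft"; done
python3 -m inch '[{"fingers":-1,"dx":5,"dy":0,"dz":0,"roll":0},{"fingers":-1,"dx":30,"dy":0,"dz":0,"roll":0},{"fingers":-1,"dx":60,"dy":0,"dz":0,"roll":0},{"fingers":-1,"dx":60,"dy":0,"dz":-70,"roll":0},{"fingers":-1,"dx":60,"dy":0,"dz":-148,"roll":0}]'
python3 -m inch '[{"fingers":-1,"dx":0,"dy":0,"dz":-40,"roll":0},{"fingers":-1,"dx":0,"dy":0,"dz":-60,"roll":0},{"fingers":-1,"dx":0,"dy":0,"dz":-60,"roll":0}]'
```

```text
tcp_pos: [0.4829, 0.2009, 0.0205]
ft_force: [0.9, 0.3, -0.4]
tcp_pos: [0.4883, 0.1965, 0.0205]
ft_force: [-0.4, -0.1, -0.4]
t: 12.6
tcp_pos: [0.4394, 0.2352, 0.1206]
ee_rot: [-3.138, -0.002, 2.46]
ft_force: [1.6, 0.7, 1.1]
gripper_width: -0.001
t: 12.9
tcp_pos: [0.4429, 0.2358, 0.1837]
ee_rot: [3.136, 0.002, 2.457]
ft_force: [-1.0, 0.2, -1.0]
gripper_width: -0.004
```

```bash
python3 -m inch '[{"fingers":-1,"dx":-45,"dy":0,"dz":0,"roll":0},{"fingers":-1,"dx":-90,"dy":0,"dz":0,"roll":0},{"fingers":-1,"dx":-135,"dy":0,"dz":0,"roll":0},{"fingers":-1,"dx":-165,"dy":0,"dz":10,"roll":0},{"fingers":-1,"dx":-165,"dy":0,"dz":10,"roll":0}]'
python3 -m inch '[{"fingers":-1,"dx":0,"dy":0,"dz":0,"roll":0},{"fingers":-1,"dx":0,"dy":0,"dz":0,"roll":0}]'
python3 - <<'E'
from meas import *
from plant import manip,eyes
s=manip.sense(); c=eyes.camera("wrist"); pickle.dump((s,c),open("w5.pkl","wb"))
w=wcam(s,c); u,v=[int(x) for x in proj(w,[.508,.1806,.04])]; print(u,v,s["tcp_pos"])
v0=max(0,v-65);print("origin",u-65,v0)
cv2.imwrite("pics/w5.png",cv2.resize(c["frame"][v0:v+65,u-65:u+65],None,fx=4.6,fy=4.6,interpolation=cv2.INTER_CUBIC)[:,:,::-1])
E
```

```text
t: 13.4
tcp_pos: [0.5712, 0.1254, 0.1676]
ee_rot: [-3.138, 0.0, 2.45]
ft_force: [-0.9, -0.2, -1.1]
gripper_width: -0.001
t: 13.6
tcp_pos: [0.5682, 0.1316, 0.1699]
ee_rot: [-3.141, -0.002, 2.458]
ft_force: [-0.9, -0.1, 0.3]
gripper_width: -0.002
258 81 [0.56819978 0.1315672  0.16990082]
origin 193 16
```

View pics/w5.png

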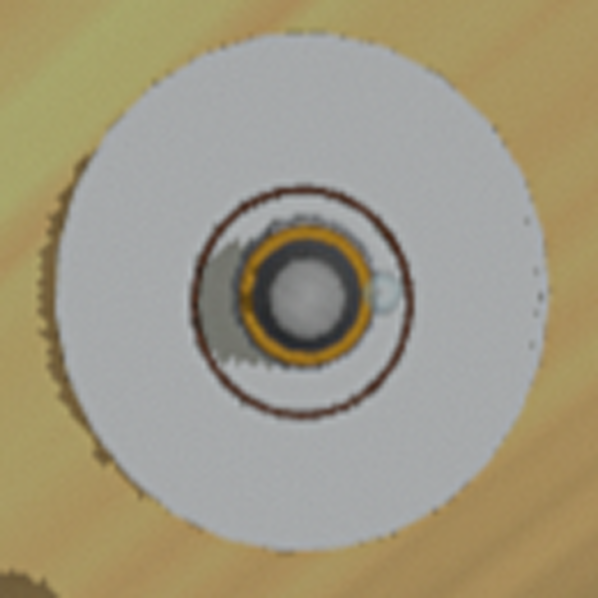

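The stand is upright: its tip is at crop (308,295), the ring at (305,296), and the engraved circle spans x 192–412 and y 186–417. I check the numbers.

Run:
```python
from meas import *
s,c=pickle.load(open("w5.pkl","rb")); w=wcam(s,c)
g=lambda u,v:(193+(u+.5)/4.6-.5,16+(v+.5)/4.6-.5)
loc(w,g(302,301.5),g(309,295),g(306,296))
print("foot far edge r from C",np.linalg.norm((onz(w,g(304,218),.049)-onz(w,g(302,301.5),.04))[:2])*1e3)
```

```text
C [0.50789103 0.18065865]
tip [-1.1  1.8] r 2.1 dir to C -58.3
ring [-0.7  1.3] r 1.5 dir to C -59.5
foot far edge r from C 13.916275462519932
```

Offset is about 2 mm against 5.5 mm of margin. I run a quick bystander check and hand in.

Run:
```python
from h import *
from plant import manip,eyes
a=np.load("top.npz")["frame"].astype(int); b=eyes.camera("top")["frame"].astype(int)
d=np.abs(a-b).max(2)
for n,(u,v) in dict(t_stand=(310,192),jar=(258,181),block=(257,237),hammer=(260,128),brush=(146,140),dish=(146,259),burnisher=(367,149)).items():
    print(n,np.percentile(d[v-8:v+9,u-8:u+9],90))
print(manip.sense()["ft_force"],manip.sign_off())
```

```text
t_stand 27.0
jar 28.0
block 46.0
hammer 26.0
brush 98.0
dish 27.0
burnisher 26.0
the job is handed in; nothing more can be done
[-0.12257403 -0.02110472 -0.21590753] None
```

The ring stand now stands upright inside the engraved circle. I slid it there with the gripper shut, pushing low on the foot at about 45 mm height, 5 mm above the plinth top. I handed the job in at about 13.7 s, with the arm clear of everything.

**Final position:** the last wrist picture puts the stand's axis about 1.5–2 mm from the circle's centre, against 5.5 mm of room. The foot's visible edge is about 14 mm from the centre, and the circle's inner radius is 18.5 mm. No force beyond sensor noise showed while pushing.

**What disagreed:**
- **Fingertip height:** the fingertips end about 24.7 mm above the reported TCP, not at it. I noticed this in the side view and confirmed it by a light touch on bare bench (about 12 N). I then pushed at the corrected height.
- **Bystander check:** comparing top pictures from before and after gave values near noise (26–28) for the T-bar stand, jar, hammer, dish and burnisher. The bench block (46) and brush (98) were higher. The arm never went down near either of them. I put it down to the arm or its shadow having moved in the picture, but I handed in without checking that.

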